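# Unlock the stamp caddy from its desk dock and hold it ready to hand over

### The arm

A 6-joint arm with a two-finger parallel gripper is mounted at the origin on a cart in front of the work surface, level with it; the furniture and walls round the work are solid. World frame = base frame: x ahead of the robot, y to its left, z up, the work surface at z = 0. Lengths are in m, angles in rad, forces in N, time in s.
With the tool pointing down it reaches from about 0.375 to 0.9 m from the base axis. Payload 3.1 kg.
Tool frame: the origin (TCP) lies at the very end of the fingers, on their centre line; the grasp point (between the pads) lies 19 mm behind it (grip_depth is the distance from the TCP to the grasp point, in m); z points along the fingers, y is the line along which they close (so a half turn about z gives the same grasp; the last joint's range is limited). The gripper opens to 85 mm and grips with 20 to 120 N. Pads are 22 mm wide; open, the fingers measure 114 mm over their backs; the gripper's body (76 mm by 85 mm) begins 54 mm behind the grasp point. The pads swing forward as they close: fully open they stand 13 mm farther back than shut.
Start: joints at [-1.446, 0.527, 1.433, -0, 1.181, -0.178], TCP at [0.186, -0.597, 0.231] pointing down, gripper open.
Joint ranges: [-3.08, 3.08], [-0.75, 2.2], [0.22, 2.44], [-1.43, 4.57], [0, 2.65], [-2.85, 2.85]. Speed limits (rad/s): [2.79, 2.79, 3.14, 3.14, 3.14, 3.14].

### API

Orientations are given as a unit quaternion [x, y, z, w].
In Python, from station import * gives the robot as it stands.
- The arm moves only by the tool apply_moves, never from a script. Its argument "plan" is a list of rows, each a list of 7 numbers: the shift along the tool's x, y, z in m, then the turn, a rotation vector about the tool's x, y, z in rad, then the gripper command: -1 is fully open, 1 is shut, values between are in proportion. In form: [[dx, dy, dz, wx, wy, wz, jaw], ...]. A call has 1 to 8 rows; each row shifts and turns the commanded pose from where the row before left it, along the tool's axes as they then stand; what a row does not reach is not made up. A row lasts 1/8 s, in which the tool goes at most 62.5 mm and 10.7 degrees, less where a joint would pass 70% of its speed; a pose out of reach is approached as far as the arm can. A call is refused whole if a number of a shift passes 0.0625 or a number of a turn 0.188, either way. A call with a gripper value outside its range is refused whole. The fingers move at their own pace and stop on an object; "force" is the grip in N (left out, the last holds). Time passes only in rows, so rows that do not move let the fingers close. It gives the time, the measured TCP pose, the force, the opening and the grip force at its end, in the units of the state.
- sense(): the state, without advancing time (a new reading comes with each control period).
- snapshot(name): name is "scene" or "top"; returns the picture (420x560x3 uint8, red, green, blue); there is no depth.
- calibration(name): a dict with "camera_matrix" (3x3 intrinsics, pixels), "R" (3x3) and "t" (3): a world point X has camera coordinates R X + t. Camera axes: x right, y down, z forward; pixel columns grow to the right and rows downward; lengths in m; the calibration is good to about 2 mm. A picture is of the moment at which its call begins. calibration takes no time and is no camera call.
- sign_off(): hands the job in; it is judged then, once.
The state is a dict: "t": time; "q": joint angles; "qd": joint speeds; "tau": joint torques, N m; "tcp_pos": TCP position; "tool_rot": TCP orientation; "force": force on the tool from outside, world axes, zero at the start; "ft_torque": the same for the moment, N m; "finger_gap": opening from 0.0 (shut) to 1.0 (fully open); "gripper_force": force on a finger pad.
Only numpy, scipy, OpenCV 4.12 (cv2) and the standard library are available. Lean on these libraries where they do the work, as an engineer would, in place of code of your own. Each camera call takes 0.05 s, during which the arm holds its last target. There are 200 camera calls.

### The job

The wooden stamp caddy is locked in its dark metal desk dock, its foot held down under the dock's lips. Take it by its handle, slide it along the dock without lifting it until it is fully past the lips, inside the white outline of the open half, then lift it about 12 cm straight up and finish while still holding it there in the air, steady and level and touching nothing else, for me to take over. The bottle and the rubber stamp must stay standing in the caddy the whole time, and the things round the dock stay where they are.

Things in the scene. Friction and masses are not known exactly. Their poses are not given: they have to be found in the camera images.
- dock: Low dark metal dock fixed to the desk, 116 x 310 x 23 mm. Origin: centre of its underside; z up, y along its length towards the open half. Floor 10 mm above the desk. Lips overhang the sides from y = -155 to -5 mm, 9 mm above the floor: the caddy's 6 mm foot slides under them, 3 mm play. Side guides' inner faces at x = +-48 mm (3 mm play), end stops' at y = +-145 mm.
- dock_open (a point): Centre of the white outline (82 x 120 mm) on the dock's floor, in the open half, 75 mm along the dock's +y from its middle; axes as the dock's. The caddy can be lifted once its centre is more than 55 mm along +y from the dock's middle; the end stop halts it at 85 mm.
- caddy: Loose wooden caddy, 0.25 to 0.5 kg, standing in the dock, its centre at y = -80 to -45 mm of the dock at the start. Origin: centre of its underside; z up, y along the dock's y. Foot plate 90 (x) x 120 (y) x 6 mm; on it a box 68 x 120 mm, walls 4 mm thick up to 42 mm, split by a panel across y = 0 into two bays; two posts on the panel carry the handle bar.
- caddy_grip (a point): Centre of the caddy's handle bar, 122 mm above the caddy's underside, axes as the caddy's. The bar runs along x: 68 mm long, 16 mm wide across y (grasp it from above, fingers closing along y), 22 mm high, on posts 8 mm square at x = +-28 mm; 51 mm free space under it. Bottle and stamp reach at most 80 mm above the caddy's underside.
- bottle_center (a point): Centre, half-way up, of the small round bottle (30 mm across, 74 mm high, white neck), standing loose in one of the two bays; z is its upright axis.
- stamp_center (a point): Centre, half-way up, of the rubber stamp with the turned wooden handle (foot 30 x 52 mm, 68 mm high), standing loose in the other bay; z is its upright axis.
- glue_stick_center (a point): Bystander: centre of the standing glue stick, 26 mm across, 93 mm high, behind the dock.
- notes_yellow_center (a point): Bystander: centre of the pad of sticky notes, 51 x 52 x 14 mm, behind the dock.
- stapler_center (a point): Bystander: centre of the stapler, 36 x 141 x 47 mm, in front of the dock (robot's side).
- eraser_center (a point): Bystander: centre of the eraser, 19 x 43 x 12 mm, in front of the dock.
Things that resemble listed ones, but are neither listed nor needed, are in the scene too. What is meant by the part that bears stamp_center is not red, and is the smaller of those in its own colour.

How it is judged:
On the way:
1. the caddy has been slid, still down on the dock's floor, past the lips into the open half (y of caddy in the frame of dock between 0.055 and 0.095 m and x of caddy in the frame of dock between -0.008 and 0.008 m and z of caddy in the frame of dock below 0.016 m), for 0.1 s.
At the end, for the whole second after the job is handed in: The robot's fingers hold the caddy (over 1 N), its underside 70 to 210 mm above the dock's floor, within 60 mm sideways of the centre of the white outline, level within 0.1 rad, slower than 0.02 m/s and 0.1 rad/s, not touching the dock; bottle and stamp stand in it, upright within 0.3 rad (z of caddy in the frame of dock between 0.08 and 0.22 m and horizontal distance between caddy and dock_open below 0.06 m and angle between caddy's own z axis and vertical below 0.1 rad and linear speed of caddy below 0.02 m/s and angular speed of caddy below 0.1 rad/s and contact force between caddy and the fingers above 1 N and contact force between caddy and dock below 0.1 N and angle between each of bottle_center, stamp_center's own z axis and vertical below 0.3 rad and x of bottle_center in the frame of caddy between -0.034 and 0.034 m and y of bottle_center in the frame of caddy between -0.06 and 0.06 m and z of bottle_center in the frame of caddy between 0 and 0.06 m and x of stamp_center in the frame of caddy between -0.034 and 0.034 m and y of stamp_center in the frame of caddy between -0.06 and 0.06 m and z of stamp_center in the frame of caddy between 0 and 0.06 m); the arm keeps its last pose, push and grip.
It fails at once if the caddy is tipped by more than 0.2 rad (angle between caddy's own z axis and vertical above 0.2 rad).
It fails at once if the bottle or the stamp falls over or leaves the caddy (angle between any of bottle_center, stamp_center's own z axis and vertical above 0.5 rad or distance between any of bottle_center, stamp_center and caddy above 0.1 m).
It fails at once if a thing beside the dock is moved by more than 25 mm (distance of any of glue_stick_center, notes_yellow_center, stapler_center, eraser_center from where it was at the start of the episode above 0.025 m).
It also fails if it takes over 38 s, if anything falls off the work surface, if the arm or the gripper's body presses on something with over 40 N, if the wrist force passes 120 N, or if a joint passes its speed limit or range.

## Working session

There is one attempt and no reset: what is moved stays moved. The work goes in short steps, Python scripts to look and compute and a tool call to move; the robot and the scene stay as the last step left them, time stands still between calls to the robot, and variables do not carry over. Pictures are saved under pics/ and viewed, at most 10 in all, crops included, and the job is handed in when it is done.

Besides the shell and the picture viewer there is one more tool, called after ">>>" in YAML: its name, and indented under it one key for each argument. apply_moves: Moves the arm, as the interface text tells. Its arguments: {"type":"object","properties":{"plan":{"type":"array"},"force":{"type":"number"}},"required":["plan"]}

```bash
mkdir -p pics; python3 - <<'E'
from station import *
import cv2,numpy as np
for n in("scene","top"):
    im=snapshot(n); cv2.imwrite(f"pics/{n}0.png",im[:,:,::-1])
    c=calibration(n); print(n,c)
s=sense();print(s)
E
```

```text
scene {'camera_matrix': array([[527.95406529,   0.        , 279.44043266],
       [  0.        , 527.95406529, 205.20935172],
       [  0.        ,   0.        ,   1.        ]]), 'R': array([[-0.52319389, -0.85212046,  0.01260448],
       [-0.41894752,  0.24429384, -0.87453044],
       [ 0.74212608, -0.4628296 , -0.4848068 ]]), 't': array([0.33665813, 0.30363224, 0.7924608 ])}
top {'camera_matrix': array([[539.14686034,   0.        , 280.36099453],
       [  0.        , 539.14686034, 205.37701524],
       [  0.        ,   0.        ,   1.        ]]), 'R': array([[ 0.02318552, -0.99958499,  0.0170964 ],
       [-0.9901206 , -0.02532478, -0.13791245],
       [ 0.13828818, -0.01372993, -0.99029686]]), 't': array([0.04475044, 0.57565767, 0.9312588 ])}
{'t': 0.1, 'q': array([-1.44649268e+00,  5.28391212e-01,  1.43379192e+00,  3.06032612e-06,
        1.18139201e+00, -1.78559931e-01]), 'qd': array([-1.15674979e-03, -3.36691491e-03, -4.30062460e-03,  1.14373041e-03,
       -1.62576146e-03,  8.72992807e-05]), 'tau': array([-2.06672848e-05, -4.43301594e+01, -1.78586805e+01, -2.38605553e-04,
        3.89133173e-03,  1.00196182e-06]), 'tcp_pos': array([ 0.1863204 , -0.59590014,  0.23041476]), 'tool_rot': array([ 9.88555703e-01,  1.50853043e-01,  2.83018406e-05, -9.90841700e-04]), 'force': array([-0.03664356, -0.12212089, -0.24752348]), 'ft_torque': array([0.02690618, 0.06873692, 0.06325508]), 'gripper_force': 0.0, 'finger_gap': 0.9976736116217738}
```

View pics/scene0.png

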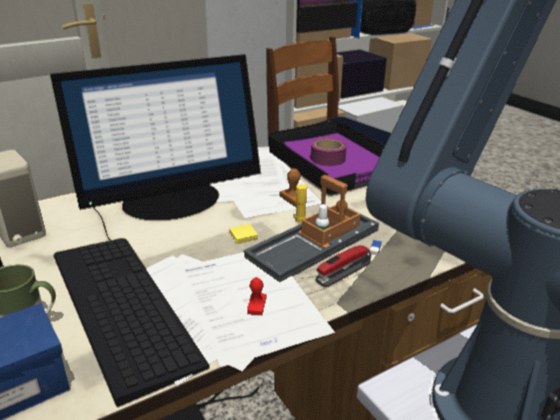

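View pics/top0.png

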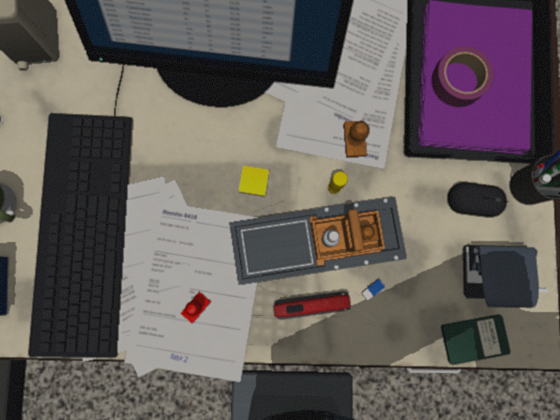

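The stamp could be any of three things in the top view: the red one at (195,307), the large wooden one at (356,137), or the small wooden one in the caddy at (370,232). The last fits, since it isn't red and is the smaller of the wooden two. I'll confirm it in an enlarged crop.

```bash
python3 - <<'E'
import cv2,numpy as np
a=cv2.imread("pics/top0.png")[110:300,220:420]; b=cv2.imread("pics/scene0.png")[160:300,230:400]
cv2.imwrite("pics/c1.png",np.hstack([cv2.resize(a,(400,380),interpolation=cv2.INTER_CUBIC),cv2.resize(b,(400,380*1),interpolation=cv2.INTER_CUBIC)]))
cv2.imwrite("pics/c2.png",cv2.resize(cv2.imread("pics/top0.png")[180:300,220:420],(800,480),interpolation=cv2.INTER_CUBIC))
cv2.imwrite("pics/c3.png",cv2.resize(cv2.imread("pics/scene0.png")[165:285,235:395],(800,600),interpolation=cv2.INTER_CUBIC))
E
```

```text
(no output)
```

View pics/c2.png

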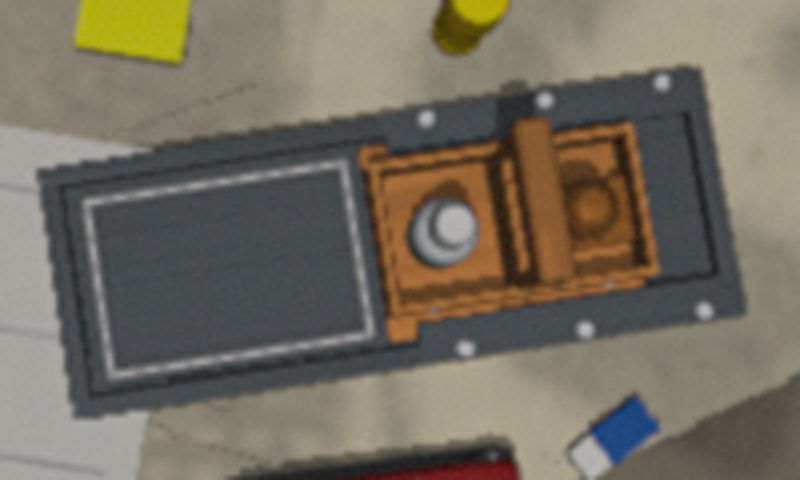

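View pics/c3.png

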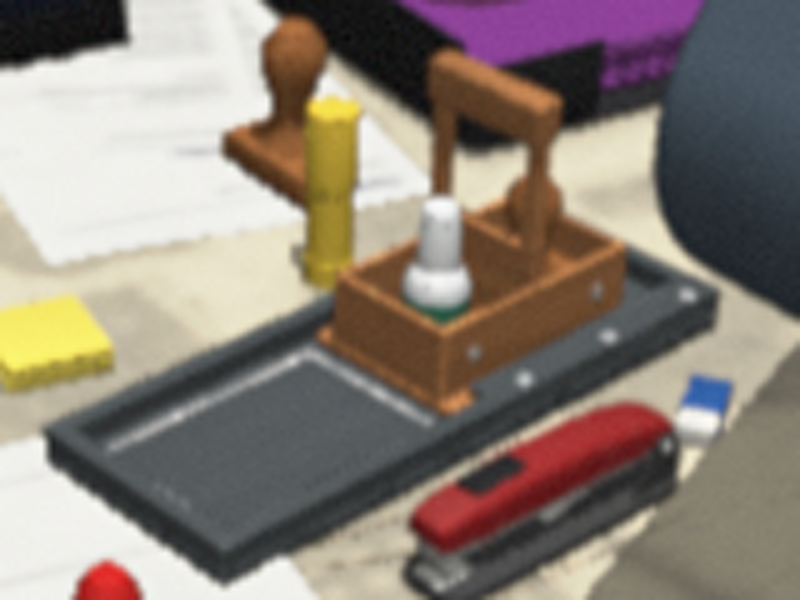

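The crops confirm it: the small wooden stamp stands in the caddy's right bay, at about (368,232) in the top view, and the bottle is in the left bay at (331,237). The handle bar's top face centres at about (355.8,230) in top and (334,181) in scene. Next I'll measure.

```bash
cat > h.py <<'E'
import numpy as np,cv2
from station import *
def ray(n,p):
    c=calibration(n);R,t=c["R"],c["t"]
    d=R.T@np.linalg.inv(c["camera_matrix"])@np.array([p[0],p[1],1.]);return -R.T@t,d/np.linalg.norm(d)
def onz(n,p,z):
    o,d=ray(n,p);return o+d*(z-o[2])/d[2]
def tri(p,q):
    o1,d1=ray("top",p);o2,d2=ray("scene",q)
    s=np.linalg.lstsq(np.c_[d1,-d2],o2-o1,rcond=None)[0]
    a,b=o1+s[0]*d1,o2+s[1]*d2;return (a+b)/2,np.linalg.norm(a-b)
def c2(x,y):return (220+x/4-.375,180+y/4-.375)
def c3(x,y):return (235+x/5-.4,165+y/5-.4)
E
python3 - <<'E'
from h import *
np.set_printoptions(precision=4,suppress=True)
# bar top edges, ends
print("bar c",tri(c2(543,200),c3(497,80)))
print("bar near-left end",tri(c2(531,120),c3(447,52)),"other",tri(c2(555,281),c3(552,108)))
print("bar ends on z .143",onz("top",c2(531,120),.143),onz("top",c2(555,281),.143))
C=[(40,172),(700,68),(745,312),(75,415)]
W=np.array([onz("top",c2(*p),.023) for p in C]);print(W)
print("corner tri",tri(c2(40,172),c3(48,432)),tri(c2(75,415),c3(225,575)))
top=cv2.imread("pics/top0.png");hsv=cv2.cvtColor(top,cv2.COLOR_BGR2HSV)
m=(hsv[...,2]>120)&(hsv[...,1]<60);k=np.zeros(m.shape,bool);k[218:278,238:315]=1
pts=np.argwhere(m&k)[:,::-1].astype(np.float32)
O=np.array([onz("top",p,.010)[:2] for p in pts],np.float32);r=cv2.minAreaRect(O);print("outline",len(pts),r)
yax=(W[0]-W[1]+W[3]-W[2])[:2];yax/=np.linalg.norm(yax);mid=W.mean(0)
print("yaw y-axis",yax,np.degrees(np.arctan2(*yax[::-1])),"mid",mid,"lens",np.linalg.norm(W[0]-W[1]),np.linalg.norm(W[1]-W[2]))
oc=np.array(r[0]);m2=oc-.075*yax;xax=np.array([yax[1],-yax[0]])
b=tri(c2(543,200),c3(497,80))[0][:2]
for o in(mid[:2],m2):print("bar in dock",(b-o)@xax,(b-o)@yax)
from scipy.spatial.transform import Rotation as Ro
print(Ro.from_quat(sense()["tool_rot"]).as_matrix())
for n,p in dict(glue=(485,10),stap=(380,470)).items():print(n,onz("top",c2(*p),.05))
E
```

```text
bar c (array([ 0.5237, -0.0619,  0.1399]), np.float64(0.0016364481058047649))
bar near-left end (array([ 0.5554, -0.0572,  0.1412]), np.float64(0.0029549095522334026)) other (array([ 0.4914, -0.0669,  0.1392]), np.float64(0.0015806672296062893))
bar ends on z .143 [ 0.556  -0.0558  0.143 ] [ 0.4916 -0.0657  0.143 ]
[[ 0.5426  0.1501  0.023 ]
 [ 0.5984 -0.1516  0.023 ]
 [ 0.4868 -0.1714  0.023 ]
 [ 0.4336  0.1305  0.023 ]]
corner tri (array([0.5429, 0.1501, 0.0184]), np.float64(0.0009767720413902624)) (array([0.4328, 0.1305, 0.0072]), np.float64(0.002411552454904474))
outline 386 ((0.5006221532821655, 0.0649789571762085), (0.10809103399515152, 0.13966764509677887), 1.334916114807129)
yaw y-axis [-0.1776  0.9841] 100.23069587614168 mid [ 0.5154 -0.0106  0.023 ] lens 0.30681090800968364 0.11326000034908836
bar in dock -0.000954647832418201 -0.05198697172451251
bar in dock 0.00013893949037540834 -0.053944319632825595
[[ 0.9545  0.2983 -0.0002]
 [ 0.2983 -0.9545  0.002 ]
 [ 0.0004 -0.002  -1.    ]]
glue [ 0.6178 -0.0487  0.05  ]
stap [ 0.4132 -0.0045  0.05  ]
```

>>> apply_moves:
  plan:
    - [0,0,-0.04,0,0,0.124,-1]
    - [0.036,-0.039,0,0,0,0,-1]
    - [0.036,-0.039,0,0,0,0,-1]
    - [0.036,-0.039,0,0,0,0,-1]
    - [0.036,-0.039,0,0,0,0,-1]
    - [0.036,-0.039,0,0,0,0,-1]
    - [0.036,-0.039,0,0,0,0,-1]
    - [0.036,-0.039,0,0,0,0,-1]
  force: 80

```text
t: 1.1
tcp_pos: [0.3864, -0.2814, 0.2711]
tool_rot: [0.996, 0.089, -0.0, -0.0]
force: [0.9, 0.3, -0.4]
finger_gap: 1.0
gripper_force: 0.0
```

>>> apply_moves:
  plan:
    - [0.036,-0.039,0,0,0,0,-1]
    - [0.036,-0.039,0,0,0,0,-1]
    - [0.036,-0.039,0,0,0,0,-1]
    - [0.036,-0.039,0,0,0,0,-1]
    - [0.03,-0.034,0,0,0,0,-1]
    - [0,0,0,0,0,0,-1]
    - [0,0,0,0,0,0,-1]

```text
t: 1.98
tcp_pos: [0.5227, -0.0652, 0.2709]
tool_rot: [0.996, 0.09, -0.001, 0.0]
force: [0.5, -0.1, -0.1]
finger_gap: 0.998
gripper_force: 0.0
```

>>> apply_moves:
  plan:
    - [0.002,-0.003,0.04,0,0,0,-1]
    - [0,0,0.04,0,0,0,-1]
    - [0,0,0.01,0,0,0,-1]
    - [0,0,0,0,0,0,-1]

```text
t: 2.48
tcp_pos: [0.5244, -0.0628, 0.1813]
tool_rot: [0.996, 0.089, -0.0, -0.0]
force: [0.1, 1.0, 0.0]
finger_gap: 0.999
gripper_force: 0.0
```

```bash
python3 - <<'E'
from h import *
a=snapshot("top")[140:300,240:440,::-1];b=snapshot("scene")[120:280,240:400,::-1]
cv2.imwrite("pics/d.png",np.hstack([cv2.resize(a,(440,400)),cv2.resize(b,(360,400))]))
E
```

```text
(no output)
```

View pics/d.png

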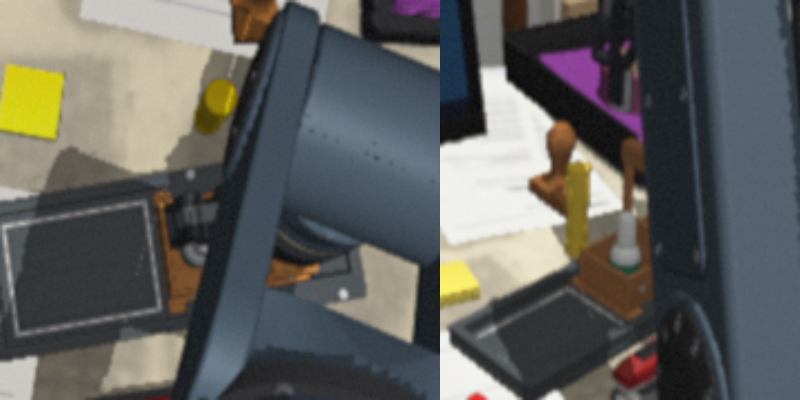

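The arm hides the bar in both views. The measured offset is well inside the ±34 mm of finger clearance, so I'll go down and close.

>>> apply_moves:
  plan:
    - [0,0,0.03,0,0,0,-1]
    - [0,0,0.025,0,0,0,-1]
    - [0,0,0.013,0,0,0,-1]
    - [0,0,0,0,0,0,-1]

```text
t: 3.08
tcp_pos: [0.5249, -0.062, 0.1135]
tool_rot: [0.996, 0.089, 0.0, 0.0]
force: [-0.7, -0.6, 0.2]
finger_gap: 1.0
gripper_force: 0.0
```

>>> apply_moves:
  plan:
    - [0,0,0,0,0,0,-0.3]
    - [0,0,0,0,0,0,0.2]
    - [0,0,0,0,0,0,0.4]
    - [0,0,0,0,0,0,0.5]
    - [0,0,0,0,0,0,0.6]
    - [0,0,0,0,0,0,0.7]
    - [0,0,0,0,0,0,1]
    - [0,0,0,0,0,0,1]
  force: 60

```text
t: 4.08
tcp_pos: [0.5252, -0.0625, 0.1136]
tool_rot: [0.996, 0.089, 0.001, 0.001]
force: [-1.0, -4.0, 3.4]
finger_gap: 0.179
gripper_force: 59.3
```

>>> apply_moves:
  plan:
    - [0,0,0,0,0,0,1]
    - [0,0,0,0,0,0,1]
    - [0,0,0,0,0,0,1]

```text
t: 4.45
tcp_pos: [0.5252, -0.0624, 0.1137]
tool_rot: [0.996, 0.089, 0.001, 0.001]
force: [-1.0, -6.5, 3.8]
finger_gap: 0.177
gripper_force: 59.3
```

Gripped at a 15 mm gap. I'll slide slowly along the dock and watch the force.

>>> apply_moves:
  plan:
    - [0,-0.004,0,0,0,0,1]
    - [0,-0.007,0,0,0,0,1]
    - [0,-0.008,0,0,0,0,1]
    - [0,-0.008,0,0,0,0,1]

```text
t: 4.95
tcp_pos: [0.5203, -0.0352, 0.1137]
tool_rot: [0.996, 0.089, 0.001, 0.0]
force: [-1.0, -12.3, 14.8]
finger_gap: 0.18
gripper_force: 61.4
```

>>> apply_moves:
  plan:
    - [0,-0.007,-0.0005,0,0,0,1]
    - [0,-0.008,0,0,0,0,1]
    - [0,-0.008,0,0,0,0,1]
    - [0,-0.008,0,0,0,0,1]

```text
t: 5.45
tcp_pos: [0.5142, -0.0042, 0.1138]
tool_rot: [0.996, 0.089, -0.0, 0.0]
force: [0.4, -0.6, -3.6]
finger_gap: 0.177
gripper_force: 58.8
```

>>> apply_moves:
  plan:
    - [0,-0.01,0,0,0,0,1]
    - [0,-0.01,0,0,0,0,1]
    - [0,-0.01,0,0,0,0,1]
    - [0,-0.01,0,0,0,0,1]
    - [0,-0.01,0,0,0,0,1]
    - [0,-0.009,0,0,0,0,1]
    - [0,-0.006,0,0,0,0,1]
    - [0,-0.003,0,0,0,0,1]

```text
t: 6.45
tcp_pos: [0.5017, 0.0625, 0.1137]
tool_rot: [0.996, 0.09, -0.001, 0.0]
force: [0.7, -0.6, -4.2]
finger_gap: 0.179
gripper_force: 58.9
```

>>> apply_moves:
  plan:
    - [0,0,0,0,0,0,1]
    - [0,0,0,0,0,0,1]
    - [0,0,0,0,0,0,1]

```text
t: 6.82
tcp_pos: [0.5017, 0.0625, 0.1134]
tool_rot: [0.996, 0.089, -0.001, -0.0]
force: [-1.7, 1.0, -3.0]
finger_gap: 0.176
gripper_force: 59.1
```

```bash
python3 - <<'E'
from h import *
a=snapshot("top")[170:300,220:420,::-1];b=snapshot("scene")[120:290,230:400,::-1]
cv2.imwrite("pics/e.png",np.hstack([cv2.resize(a,(440,400)),cv2.resize(b,(360,400))]))
E
```

```text
(no output)
```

View pics/e.png

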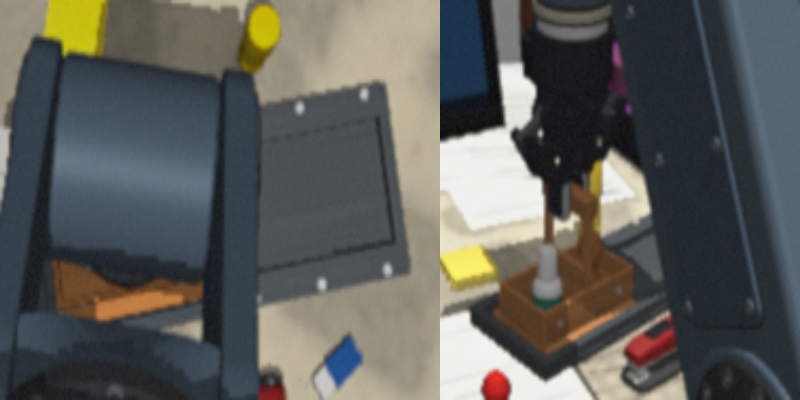

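The caddy is now in the open half: the lips at right are clear, the TCP is at dock y of about 73 mm, and the bottle is upright. I'll lift straight up.

>>> apply_moves:
  plan:
    - [0,0,-0.004,0,0,0,1]
    - [0,0,-0.008,0,0,0,1]
    - [0,0,-0.012,0,0,0,1]
    - [0,0,-0.014,0,0,0,1]
    - [0,0,-0.016,0,0,0,1]
    - [0,0,-0.016,0,0,0,1]
    - [0,0,-0.016,0,0,0,1]
    - [0,0,-0.014,0,0,0,1]

```text
t: 7.92
tcp_pos: [0.5023, 0.0622, 0.2153]
tool_rot: [0.996, 0.089, 0.001, 0.0]
force: [-0.5, -0.2, -5.1]
finger_gap: 0.171
gripper_force: 58.9
```

>>> apply_moves:
  plan:
    - [0,0,-0.01,0,0,0,1]
    - [0,0,-0.006,0,0,0,1]
    - [0,0,-0.004,0,0,0,1]
    - [0,0,0,0,0,0,1]
    - [0,0,0,0,0,0,1]
    - [0,0,0,0,0,0,1]
    - [0,0,0,0,0,0,1]
    - [0,0,0,0,0,0,1]

```text
t: 8.93
tcp_pos: [0.5023, 0.0621, 0.2337]
tool_rot: [0.996, 0.089, -0.0, -0.0]
force: [-0.2, -0.4, -5.1]
finger_gap: 0.181
gripper_force: 58.9
```

```bash
python3 - <<'E'
from h import *
a=snapshot("top")[170:300,220:420,::-1];b=snapshot("scene")[90:290,230:400,::-1]
cv2.imwrite("pics/f.png",np.hstack([cv2.resize(a,(400,500)),cv2.resize(b,(400,500))]))
s=sense();print(abs(s["qd"]).max(),s["force"],s["ft_torque"])
E
```

```text
0.0016522660655890955 [-0.29552972  0.10289619 -4.39076693] [ 0.04931915  0.0111013  -0.00109512]
```

View pics/f.png

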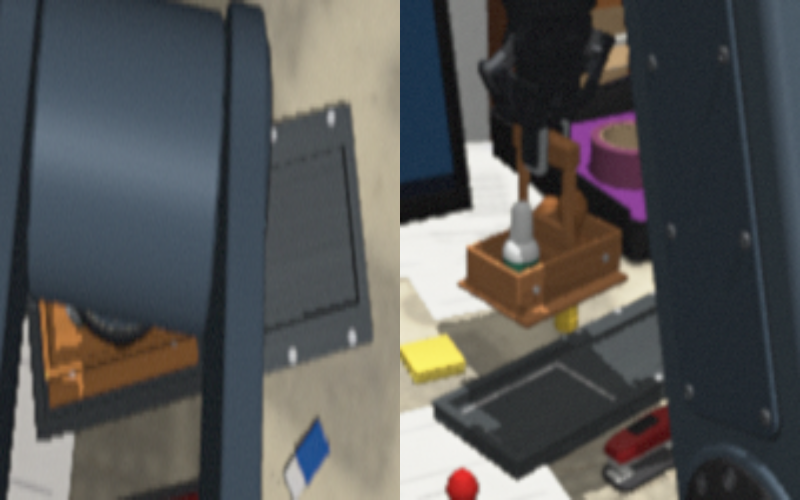

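The caddy hangs level above the outline, the bottle and stamp are upright in it, and everything around the dock is in place.

```bash
python3 -c "
from station import *
print(sign_off())"
```

```text
the job is handed in; nothing more can be done
None
```

I slid the caddy clear of the lips and lifted it 12 cm; it was held steady and level over the white outline with the bottle and stamp upright when I handed the job in at about 9 s (no verdict came back).

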